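# Push the carton down the roller track until it clicks home under the scanner hood

### The job

Push the small carton along the roller track, flat on the rollers, into the bay under the white scanner hood until the red sprung catch on the side wall has snapped out behind it and holds it against the spring buffer at the back; then let go of it. The backstop inside is set to a different depth each time and cannot be seen, so feel for it and push gently: never ram the carton. Leave the wax jar, the white cast and the bur stand where they are.

Things in the scene. Friction and masses are not known exactly. Their poses are not given: they have to be found in the camera images.
- carton: closed brown carton, 114 wide x 162 long x 44 mm high, 0.4 to 0.8 kg, lying on the rollers, underside 28 mm above the table. Origin: centre of its underside. Its y axis is its long axis, along the track; the +y end is pushed, the -y end enters the hood first. Too wide to grip.
- station: roller track and hood in one fixed frame, 525 x 145 mm. Origin: on the table under the middle of the hood's mouth; z up, x across the track, +y out of the mouth along the track, so the carton travels along -y. 14 free steel rollers, tops at z = 28 mm, y = +290 to -178 mm, between rails 25 mm high. A black catch housing 65 mm high stands outside the +x wall beside the mouth.
- lead_in (a point): middle of the lane at the start of its walls, on the roller tops (35 mm in front of the mouth); axes as the station's. From here back the walls are 120 mm apart; outside the hood they are 67 mm high (from the table). Flared plates, 63 mm high, in front of it open to about 150 mm over 43 mm of length.
- mouth (a point): middle of the hood's mouth, on the roller tops (28 mm above the table); axes as the station's. White hood from here 220 mm along -y; roof underside 98 mm, top 101 mm above the table, scanner head 131 mm high from 122 mm behind the mouth. Fingers held upright meet the roof edge; tilted 35 to 45 degrees, tips leading, they reach about 30 mm in under it.
- catch (a joint): red sprung catch through the +x lane wall, in m: 0 = out 12 mm into the lane, grows as it is pressed into the wall (6 to 13 mm as the carton passes; 1 to 3 N). Ramp towards the entry, square face inward; it snaps out behind the carton's rear face, which is then anywhere from 8 mm outside to 18 mm inside the mouth (backstop setting, not given).
- buffer (a joint): rubber-faced spring buffer at the back of the bay, in m: 0 = free, grows as the carton presses it; set together with the catch. About 2 N at first touch, 7 N at 6 mm (where the catch snaps out), 10 N at 10 mm, its hard stop. Rolling the carton takes under 2 N before that, more for a moment at the lead-in and the catch.
- wax_jar: small jar with red lid, 44 x 44 x 50 mm, origin at the centre of its underside; to be left alone
- white_cast: white plaster dental cast, 60 x 73 x 28 mm, origin at the centre of its underside; to be left alone
- bur_stand: wooden block with dental burs, 34 x 70 x 43 mm, origin at the centre of its underside; to be left alone

How it is judged:
On the way:
1. the carton rides into the lane and presses the catch back (value of joint catch above 0.005 m), for 0.1 s.
At the end, for the whole second after the job is handed in: The carton lies still and flat (within 0.08 rad) in the bay, its centre more than 65 mm inside the mouth, the catch sprung out behind it (under 3 mm pressed) and the buffer still pressed more than 2 mm by the held carton (value of joint buffer above 0.002 m and value of joint catch below 0.003 m and y of carton in the frame of station below -0.065 m and angle between carton's own z axis and vertical below 0.08 rad and linear speed of carton below 0.01 m/s); the robot touches nothing.
It fails at once if the carton is rammed (more than 35 N between it and the robot's fingers) (contact force between the fingers and carton above 35 N).
It fails at once if the carton is tipped off the rollers (angle between carton's own z axis and vertical above 0.2 rad).
It fails at once if the wax jar is moved by more than 20 mm (distance of wax_jar from where it was at the start of the episode above 0.02 m).
It fails at once if the white cast is moved by more than 20 mm (distance of white_cast from where it was at the start of the episode above 0.02 m).
It fails at once if the bur stand is moved by more than 20 mm (distance of bur_stand from where it was at the start of the episode above 0.02 m).
It also fails if it takes over 48 s, if anything falls off the work surface, if the arm or the gripper's body presses on something with over 40 N, if the wrist force passes 120 N, or if a joint passes its speed limit or range.

### The arm

A 7-joint arm with a two-finger parallel gripper is mounted at the origin on a cart in front of the work surface, level with it; the furniture and walls round the work are solid. World frame = base frame: x ahead of the robot, y to its left, z up, the work surface at z = 0. Lengths are in m, angles in rad, forces in N, time in s.
With the tool pointing down it reaches from about 0.4 to 0.875 m from the base axis. Payload 19.3 kg.
Tool frame: the origin (TCP) lies at the very end of the fingers, on their centre line; the grasp point (between the pads) lies 19 mm behind it; z points along the fingers, y is the line along which they close (so a half turn about z gives the same grasp; the last joint's range is limited). The gripper opens to 85 mm and grips with 20 to 120 N. Pads are 22 mm wide; open, the fingers measure 114 mm over their backs; the gripper's body (76 mm by 85 mm) begins 54 mm behind the grasp point. The pads swing forward as they close: fully open they stand 13 mm farther back than shut.
Start: joints at [-1.391, 0.521, -0.036, 1.599, 0.021, 1.021, -0.113], TCP at [0.155, 0.606, 0.231] pointing down, gripper open.
Joint ranges: [-2.91, 2.91], [-0.3, 2.13], [-1.5, 1.42], [0.17, 2.43], [-1.26, 4.41], [0.16, 1.93], [-2.52, 2.52]. Speed limits (rad/s): [1.89, 1.89, 2.39, 2.39, 3.01, 3.01, 3.01].

### API

Orientations are given as [roll, pitch, yaw] about the fixed x, y, z axes, in that order (R = Rz(yaw) Ry(pitch) Rx(roll)).
In Python, from workcell import bot gives the robot as it stands. The module is installed in compiled form; this text tells all that it offers.
- The arm moves only by the tool apply_moves, never from a script. Its arguments are lists of equal length, an entry for each row: "claw": the finger opening in m, from 0 to 0.0854; "xyz": the shift along the tool's x, y, z in m, a list of three; "twist": the turn, a rotation vector about the tool's x, y, z in rad, a list of three. A call has 1 to 20 rows; each row shifts and turns the commanded pose from where the row before left it, along the tool's axes as they then stand; what a row does not reach is not made up. A row lasts 1/10 s, in which the tool goes at most 50 mm and 8.59 degrees, less where a joint would pass 70% of its speed; a pose out of reach is approached as far as the arm can. A call with a gripper value outside its range is refused whole. The fingers move at their own pace and stop on an object; "force" is the grip in N (left out, the last holds). Time passes only in rows, so rows that do not move let the fingers close. It gives the time, the measured TCP pose, the force, the opening and the grip force at its end, in the units of the state.
- bot.observe(): the state, without advancing time (a new reading comes with each control period).
- bot.grab_frame(name): name is "side" or "top"; returns a dict with "img" (480x640x3 uint8, red, green, blue), "vfov" (degrees; the focal length in pixels is half the picture's height over the tangent of half this angle, whatever the lens; pixels are square), "cx", "cy" (the principal point, pixels), "view" (4x4, takes a point from world to camera coordinates). Camera axes: x right, y up, looking along -z (the intrinsics and any distortion apply to the point x, -y, -z); pixel columns grow to the right and rows downward; lengths in m; the calibration is good to about 2 mm. A picture is of the moment at which its call begins. There is no depth.
- bot.job_done(): hands the job in; it is judged then, once.
Trained networks look in the newest picture that a camera, given by its name, has taken for a name from the list of things; names that differ only in an ending like _2 or _b are one class to them, and where a whole thing is asked for, a point or a joint stands for the part that bears it (a point fixed in the world has none). Each returns a list of dicts, best first, with "score" (0 to 1); they miss things now and then, are a little off and sometimes report something else, mostly with a low value. They report only what shows in the picture. A call takes as long as a camera call.
- bot.find_in(camera, query): "position" ([x, y, z] in m, in world coordinates, good to about 4 mm: the middle of the surface that is visible of it).
The state is a dict: "clock": time; "qpos": joint angles; "qd": joint speeds; "joint_efforts": joint torques, N m; "position": TCP position; "tool_rot": TCP orientation; "force": force on the tool from outside, world axes, zero at the start; "moment": the same for the moment, N m; "grip_width": finger opening in m; "finger_force": force on a finger pad.
Only numpy, scipy, OpenCV 4.12 (cv2) and the standard library are available. Lean on these libraries where they do the work, as an engineer would, in place of code of your own. Each camera call takes 0.05 s, during which the arm holds its last target. There are 200 camera calls.

## Working session

There is one attempt and no reset: what is moved stays moved. The work goes in short steps, Python scripts to look and compute and a tool call to move; the robot and the scene stay as the last step left them, time stands still between calls to the robot, and variables do not carry over. Pictures are saved under pics/ and viewed, at most 10 in all, crops included, and the job is handed in when it is done.

Besides the shell and the picture viewer there is one more tool, called after "Request:" in YAML: its name, and indented under it one key for each argument. apply_moves: Moves the arm, as the interface text tells. Its arguments: {"type":"object","properties":{"claw":{"type":"array"},"xyz":{"type":"array"},"twist":{"type":"array"},"force":{"type":"number"}},"required":["claw","xyz","twist"]}

```bash
mkdir -p pics
python3 - <<'E'
from workcell import bot
import cv2,numpy as np
s=bot.observe();print(s['clock'],s['position'],s['tool_rot'],s['force'])
for c in('side','top'):
    f=bot.grab_frame(c);cv2.imwrite(f'pics/{c}0.png',f['img'][:,:,::-1])
    print(c,f['vfov'],f['cx'],f['cy'],np.round(f['view'],4).tolist(),[k for k in f])
    for q in('carton','station','catch','wax_jar','white_cast','bur_stand'):
        print(q,[(np.round(d['position'],3).tolist(),round(d['score'],2)) for d in bot.find_in(c,q)[:2]])
E
```

```text
0.0 [0.15446357 0.60524914 0.23075343] [-3.14045770e+00  1.03565814e-04  2.89177318e+00] [-0.09017055  1.13751418 -0.28319483]
side 46.13840116822672 327.71019309383496 244.28558616873613 [[0.9398, -0.3412, 0.0201, -0.4408], [0.2096, 0.6217, 0.7547, -0.2139], [-0.27, -0.705, 0.6558, -1.2047], [0.0, 0.0, 0.0, 1.0]] ['img', 'vfov', 'cx', 'cy', 'view']
carton [([0.416, 0.164, 0.074], 0.89)]
station [([0.448, -0.114, 0.093], 0.93)]
catch []
wax_jar [([0.521, 0.374, 0.038], 0.81)]
white_cast []
bur_stand [([0.452, 0.457, 0.019], 0.76)]
top 44.91350080248443 322.8380013805517 240.3776306988042 [[0.0136, -0.9999, -0.0063, 0.1239], [0.9954, 0.0129, 0.0948, -0.5219], [-0.0948, -0.0075, 0.9955, -1.2621], [0.0, 0.0, 0.0, 1.0]] ['img', 'vfov', 'cx', 'cy', 'view']
carton [([0.42, 0.196, 0.071], 0.88), ([0.649, -0.234, 0.018], 0.55)]
station [([0.467, -0.036, 0.099], 0.74)]
catch [([0.469, -0.032, 0.103], 0.46), ([0.42, 0.195, 0.072], 0.39)]
wax_jar [([0.521, 0.389, 0.048], 0.65)]
white_cast [([0.652, -0.235, 0.019], 0.66)]
bur_stand [([0.45, 0.461, 0.019], 0.62)]
```

View pics/side0.png

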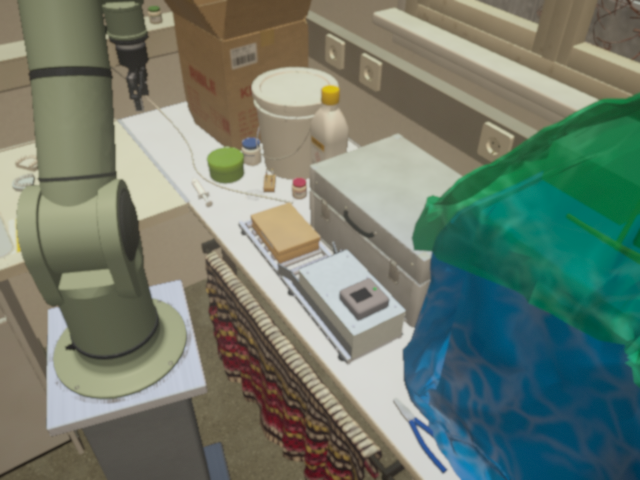

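View pics/top0.png

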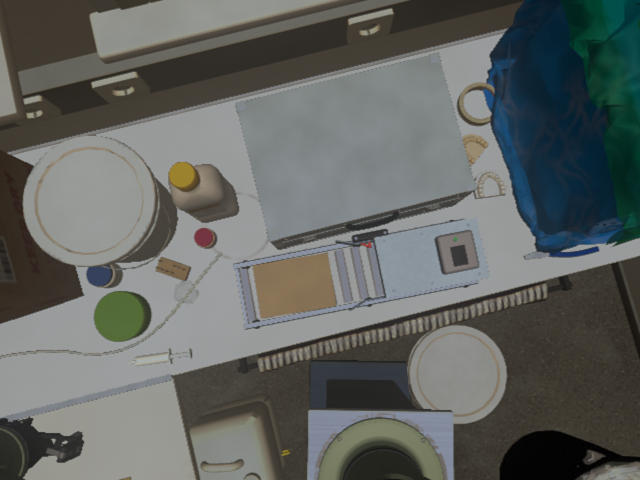

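The top view shows the carton at about (295,285), the hood from about x=380 to 487, and the red catch at (368,245) on the far side of the lane. The jar is at (205,238), the bur stand at (173,268) and the cast at (490,185), all clear of the lane. I'll zoom in for the corners.

Run:
```python
import cv2
i=cv2.imread('pics/top0.png')[205:345,225:500]
cv2.imwrite('pics/c0.png',cv2.resize(i,(800,407),interpolation=cv2.INTER_CUBIC))
```

```text
(no output)
```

View pics/c0.png

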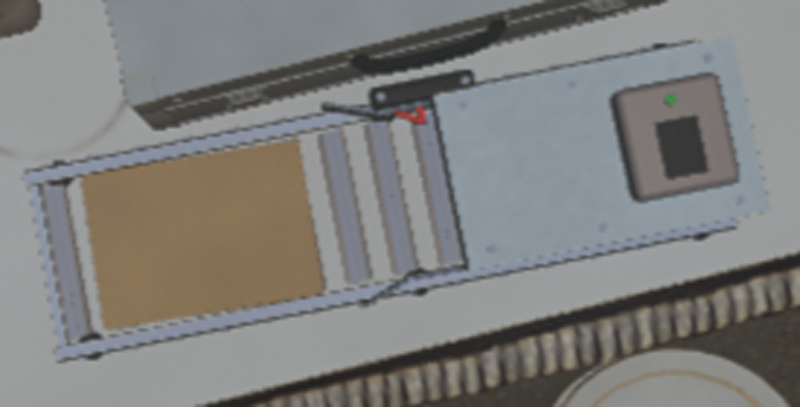

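```bash
cat > h.py <<'E'
import numpy as np
def px2w(f,u,v,z):
    F=240/np.tan(np.radians(f['vfov']/2)); V=f['view']; R=V[:3,:3]; c=-R.T@V[:3,3]
    d=R.T@np.array([(u-f['cx'])/F,-(v-f['cy'])/F,-1]); return c+d*(z-c[2])/d[2]
E
python3 - <<'E'
from workcell import bot
from h import *
f=bot.grab_frame('top')
P=lambda l,z:np.array([px2w(f,225+u/2.909,205+v/2.909,z)[:2] for u,v in l])
c=P([(80,177),(300,140),(325,293),(105,330)],.072); h=P([(435,97),(467,267),(768,210),(735,40)],.101)
t=P([(25,172),(60,358)],.025)
an=lambda d:np.degrees(np.arctan2(-d[0],d[1]))
print('carton',c.round(3).tolist(),c.mean(0),'len',np.linalg.norm(c[0]-c[1]),np.linalg.norm(c[1]-c[2]),'ydir',an(c[0]-c[1]),an(c[3]-c[2]))
print('hood',h.round(3).tolist(),'mouth',h[:2].mean(0),np.linalg.norm(h[0]-h[1]),np.linalg.norm(h[1]-h[2]),'ydir',an(h[0]-h[3]),an(h[1]-h[2]))
print('track end',t.round(3).tolist(),t.mean(0),an(t.mean(0)-h[:2].mean(0)),np.linalg.norm(t.mean(0)-h[:2].mean(0)))
E
```

```text
carton [[0.459, 0.279], [0.489, 0.119], [0.377, 0.099], [0.349, 0.259]] [0.41852275 0.18903135] len 0.16326608145036647 0.11286812615308382 ydir 10.319886838327587 10.269853278524211
hood [[0.519, 0.023], [0.398, -0.001], [0.441, -0.215], [0.563, -0.193]] mouth [0.45817566 0.0108641 ] 0.1232180969786756 0.21818441170838543 ydir 11.540434213381232 11.438226649344344
track end [[0.465, 0.327], [0.325, 0.297]] [0.39516465 0.31227738] 11.807739675265301 0.3079291314484697
```

Request:
apply_moves:
  claw: [0.05,0.05,0.05,0.05,0.05,0.05,0.05,0.05,0.05,0.05,0.05,0.05,0.05,0.05,0.05,0.05,0.05,0.05]
  xyz:
    - [0,0,0]
    - [0,0,0]
    - [0,0,0]
    - [0,0,0]
    - [0,0,0]
    - [0,0,0]
    - [0,0,0]
    - [0,0,0]
    - [-0.038,0.0195,0]
    - [-0.038,0.0195,0]
    - [-0.038,0.0195,0]
    - [-0.038,0.0195,0]
    - [-0.038,0.0195,0]
    - [-0.038,0.0195,0]
    - [-0.038,0.0195,0]
    - [-0.038,0.0195,0]
    - [-0.038,0.0195,0]
    - [0,0,0]
  twist:
    - [0,0,0.14]
    - [0,0,0.14]
    - [0,0,0.14]
    - [0,0,0.14]
    - [0,0,0.14]
    - [0,0,0.14]
    - [0,0,0.14]
    - [0,0,0.14]
    - [0,0,0]
    - [0,0,0]
    - [0,0,0]
    - [0,0,0]
    - [0,0,0]
    - [0,0,0]
    - [0,0,0]
    - [0,0,0]
    - [0,0,0]
    - [0,0,0]

```text
clock: 2.55
position: [0.398, 0.301, 0.2317]
tool_rot: [3.14, 0.001, 1.765]
force: [-0.9, 1.5, -0.8]
grip_width: 0.05
finger_force: 0.0
```

Request:
apply_moves:
  claw: [0.05,0.05,0.05,0.05,0.05,0.05,0.05]
  xyz:
    - [0,0,0]
    - [0,0,0]
    - [0,0,0]
    - [0,0,0]
    - [0,0,0]
    - [0,0,0]
    - [0,0,0]
  twist:
    - [0,0,-0.008]
    - [0,-0.14,0]
    - [0,-0.14,0]
    - [0,-0.14,0]
    - [0,-0.14,0]
    - [0,-0.14,0]
    - [0,0,0]

```text
clock: 3.25
position: [0.3922, 0.309, 0.2285]
tool_rot: [-3.137, 0.707, 1.791]
force: [-0.8, -0.2, -0.6]
grip_width: 0.05
finger_force: 0.0
```

```bash
cat > st.py <<'E'
from workcell import bot
import numpy as np
from scipy.spatial.transform import Rotation as Ro
s=bot.observe();a=np.radians(11.6);R=Ro.from_euler('xyz',s['tool_rot']).as_matrix()
S=np.array([[np.cos(a),-np.sin(a),0],[np.sin(a),np.cos(a),0],[0,0,1]])
print('clock',s['clock'],'q',np.round(s['qpos'],2),'station tcp',(S.T@(s['position']-np.array([.458,.011,0]))).round(4),'force st',(S.T@s['force']).round(2))
print('tool axes in station\n',(S.T@R).round(3))
E
python3 st.py
```

```text
clock 3.25 q [-1.37  0.66  0.45  1.7   0.25  1.34 -0.84] station tcp [-0.0046  0.3051  0.2285] force st [-0.8  -0.08 -0.58]
tool axes in station
 [[-0.013  1.     0.007]
 [ 0.76   0.014 -0.65 ]
 [-0.65  -0.003 -0.76 ]]
```

Request:
apply_moves:
  claw: [0.05,0.05,0.05,0.05,0.05,0.05,0.05]
  xyz:
    - [0.02,0.004,0.0233]
    - [0.02,0,0.0233]
    - [0.02,0,0.0233]
    - [0.02,0,0.0233]
    - [0.02,0,0.0233]
    - [0.02,0,0.0233]
    - [0,0,0]
  twist:
    - [0,0,0]
    - [0,0,0]
    - [0,0,0]
    - [0,0,0]
    - [0,0,0]
    - [0,0,0]
    - [0,0,0]

```text
clock: 3.95
position: [0.3968, 0.3076, 0.0446]
tool_rot: [-3.137, 0.701, 1.784]
force: [-0.6, -0.2, 1.5]
grip_width: 0.05
finger_force: 0.0
```

```bash
python3 st.py
python3 - <<'E'
from workcell import bot
import cv2
for c,(a,b,d,e) in {'top':(205,345,150,420),'side':(150,330,180,420)}.items():
    i=bot.grab_frame(c)['img'][a:b,d:e,::-1]
    cv2.imwrite(f'pics/{c}1.png',cv2.resize(i,None,fx=2.2,fy=2.2,interpolation=cv2.INTER_CUBIC))
a,b=cv2.imread('pics/top1.png'),cv2.imread('pics/side1.png')
w=max(a.shape[1],b.shape[1]);p=[cv2.copyMakeBorder(x,0,0,0,w-x.shape[1],cv2.BORDER_CONSTANT) for x in(a,b)]
o=cv2.vconcat(p);print(o.shape);cv2.imwrite('pics/m1.png',cv2.resize(o,None,fx=.84,fy=.84))
E
```

```text
clock 3.95 q [-1.31  0.93  0.38  1.74  0.19  1.03 -0.93] station tcp [-3.000e-04  3.028e-01  4.460e-02] force st [-0.65 -0.06  1.51]
tool axes in station
 [[-0.008  1.     0.002]
 [ 0.764  0.008 -0.645]
 [-0.645 -0.003 -0.764]]
(704, 594, 3)
```

View pics/m1.png

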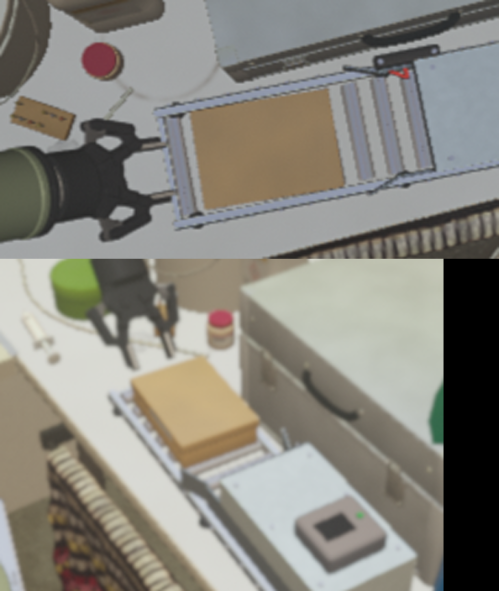

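The fingers stand square behind the carton (tips about (170,140) and (170,195) in the top view), clear of the jar and the bur stand. I'll make contact slowly.

Request:
apply_moves:
  claw: [0.05,0.05,0.05,0.05,0.05,0.05,0.05,0.05,0.05,0.05,0.05,0.05,0.05,0.05,0.05,0.05,0.05,0.05,0.05,0.05]
  xyz:
    - [-0.0046,0,0.0039]
    - [-0.0046,0,0.0039]
    - [-0.0046,0,0.0039]
    - [-0.0023,0,0.0019]
    - [-0.0023,0,0.0019]
    - [-0.0023,0,0.0019]
    - [-0.0023,0,0.0019]
    - [-0.0023,0,0.0019]
    - [-0.0023,0,0.0019]
    - [-0.0023,0,0.0019]
    - [-0.0023,0,0.0019]
    - [-0.0023,0,0.0019]
    - [-0.0023,0,0.0019]
    - [-0.0023,0,0.0019]
    - [-0.0023,0,0.0019]
    - [-0.0023,0,0.0019]
    - [-0.0023,0,0.0019]
    - [-0.0023,0,0.0019]
    - [-0.0023,0,0.0019]
    - [-0.0023,0,0.0019]
  twist:
    - [0,0,0]
    - [0,0,0]
    - [0,0,0]
    - [0,0,0]
    - [0,0,0]
    - [0,0,0]
    - [0,0,0]
    - [0,0,0]
    - [0,0,0]
    - [0,0,0]
    - [0,0,0]
    - [0,0,0]
    - [0,0,0]
    - [0,0,0]
    - [0,0,0]
    - [0,0,0]
    - [0,0,0]
    - [0,0,0]
    - [0,0,0]
    - [0,0,0]

```text
clock: 6.05
position: [0.4126, 0.2405, 0.0475]
tool_rot: [3.142, 0.7, 1.78]
force: [-1.1, 0.8, -0.2]
grip_width: 0.0499
finger_force: 0.3
```

```bash
python3 st.py
```

```text
clock 6.05 q [-1.27  0.9   0.41  1.87  0.24  0.92 -0.9 ] station tcp [0.0017 0.2339 0.0475] force st [-0.93  0.96 -0.19]
tool axes in station
 [[-0.005  1.     0.004]
 [ 0.765  0.006 -0.644]
 [-0.644  0.    -0.765]]
```

Request:
apply_moves:
  claw: [0.05,0.05,0.05,0.05,0.05,0.05,0.05,0.05,0.05,0.05]
  xyz:
    - [-0.003,0,0.0026]
    - [-0.003,0,0.0026]
    - [-0.003,0,0.0026]
    - [-0.003,0,0.0026]
    - [-0.003,0,0.0026]
    - [-0.003,0,0.0026]
    - [-0.003,0,0.0026]
    - [-0.003,0,0.0026]
    - [-0.003,0,0.0026]
    - [-0.003,0,0.0026]
  twist:
    - [0,0,0]
    - [0,0,0]
    - [0,0,0]
    - [0,0,0]
    - [0,0,0]
    - [0,0,0]
    - [0,0,0]
    - [0,0,0]
    - [0,0,0]
    - [0,0,0]

```text
clock: 7.05
position: [0.4209, 0.2015, 0.047]
tool_rot: [3.142, 0.7, 1.78]
force: [0.1, 1.1, 0.9]
grip_width: 0.0499
finger_force: 0.4
```

```bash
python3 st.py
cat > crop.py <<'E'
from workcell import bot
import cv2,sys
f=bot.grab_frame('top');i=f['img'][205:345,200:475,::-1]
cv2.imwrite(sys.argv[1],cv2.resize(i,(800,407),interpolation=cv2.INTER_CUBIC))
E
python3 crop.py pics/c2.png
```

```text
clock 7.05 q [-1.23  0.88  0.43  1.94  0.27  0.85 -0.89] station tcp [0.002 0.194 0.047] force st [0.34 1.04 0.86]
tool axes in station
 [[-0.005  1.     0.004]
 [ 0.765  0.006 -0.644]
 [-0.644  0.    -0.765]]
```

View pics/c2.png

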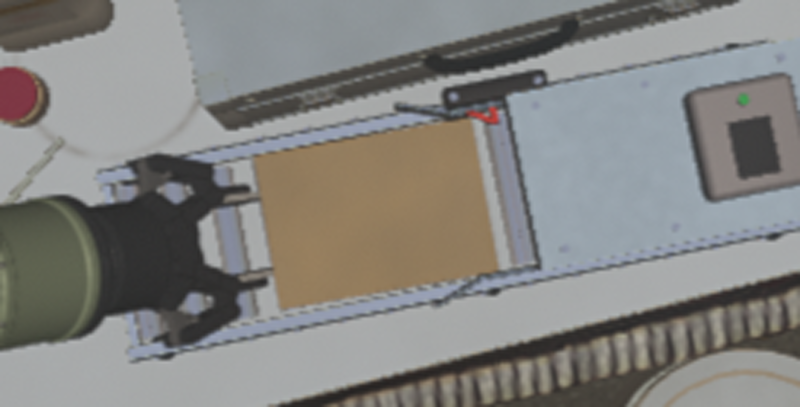

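The carton is square in the lane. Its front edge, about x=475–500 in the crop, is at the catch ramp. Continuing.

Request:
apply_moves:
  claw: [0.05,0.05,0.05,0.05,0.05,0.05,0.05,0.05,0.05,0.05]
  xyz:
    - [-0.003,0,0.0026]
    - [-0.003,0,0.0026]
    - [-0.003,0,0.0026]
    - [-0.003,0,0.0026]
    - [-0.003,0,0.0026]
    - [-0.003,0,0.0026]
    - [-0.003,0,0.0026]
    - [-0.003,0,0.0026]
    - [-0.003,0,0.0026]
    - [-0.003,0,0.0026]
  twist:
    - [0,0,0]
    - [0,0,0]
    - [0,0,0]
    - [0,0,0]
    - [0,0,0]
    - [0,0,0]
    - [0,0,0]
    - [0,0,0]
    - [0,0,0]
    - [0,0,0]

```text
clock: 8.1
position: [0.4291, 0.1626, 0.0464]
tool_rot: [-3.141, 0.7, 1.78]
force: [-1.1, 1.6, 1.6]
grip_width: 0.0495
finger_force: 1.0
```

```bash
python3 st.py
```

```text
clock 8.1 q [-1.2   0.88  0.46  1.99  0.3   0.78 -0.87] station tcp [0.0022 0.1543 0.0464] force st [-0.79  1.81  1.65]
tool axes in station
 [[-0.005  1.     0.004]
 [ 0.765  0.006 -0.644]
 [-0.644 -0.    -0.765]]
```

Request:
apply_moves:
  claw: [0.05,0.05,0.05,0.05,0.05,0.05,0.05,0.05,0.05,0.05,0.05,0.05,0.05,0.05,0.05,0.05,0.05,0.05,0.05,0.05]
  xyz:
    - [-0.003,0,0.0026]
    - [-0.003,0,0.0026]
    - [-0.003,0,0.0026]
    - [-0.003,0,0.0026]
    - [-0.003,0,0.0026]
    - [-0.003,0,0.0026]
    - [-0.003,0,0.0026]
    - [-0.003,0,0.0026]
    - [-0.003,0,0.0026]
    - [-0.003,0,0.0026]
    - [-0.003,0,0.0025]
    - [-0.003,0,0.0025]
    - [-0.003,0,0.0025]
    - [-0.003,0,0.0025]
    - [-0.003,0,0.0025]
    - [-0.003,0,0.0025]
    - [-0.003,0,0.0025]
    - [-0.003,0,0.0025]
    - [-0.003,0,0.0025]
    - [-0.003,0,0.0025]
  twist:
    - [0,0,0]
    - [0,0,0]
    - [0,0,0]
    - [0,0,0]
    - [0,0,0]
    - [0,0,0]
    - [0,0,0]
    - [0,0,0]
    - [0,0,0]
    - [0,0,0]
    - [0,0,0]
    - [0,0,0]
    - [0,0,0]
    - [0,0,0]
    - [0,0,0]
    - [0,0,0]
    - [0,0,0]
    - [0,0,0]
    - [0,0,0]
    - [0,0,0]

```text
clock: 10.1
position: [0.4454, 0.0857, 0.046]
tool_rot: [-3.142, 0.7, 1.78]
force: [-1.3, 1.3, -0.2]
grip_width: 0.0499
finger_force: 0.9
```

```bash
python3 st.py; python3 crop.py pics/c3.png
```

```text
clock 10.1 q [-1.12  0.87  0.51  2.09  0.38  0.64 -0.84] station tcp [0.0027 0.0757 0.046 ] force st [-1.04  1.59 -0.21]
tool axes in station
 [[-0.005  1.     0.004]
 [ 0.765  0.006 -0.644]
 [-0.644 -0.    -0.765]]
```

View pics/c3.png

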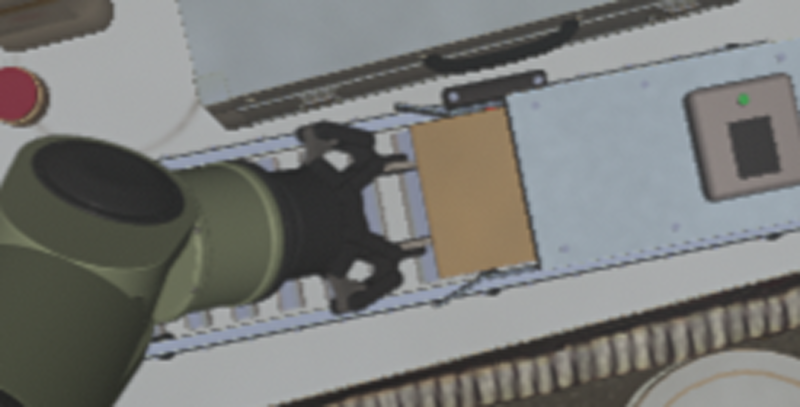

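The rear edge is about 60–70 mm outside the mouth, still square, and the fingers are centred. I'll go 40 mm more, then feel for the buffer in small steps.

Request:
apply_moves:
  claw: [0.05,0.05,0.05,0.05,0.05,0.05,0.05,0.05,0.05,0.05,0.05]
  xyz:
    - [-0.003,0,0.0026]
    - [-0.003,0,0.0026]
    - [-0.003,0,0.0026]
    - [-0.003,0,0.0026]
    - [-0.003,0,0.0026]
    - [-0.003,0,0.0026]
    - [-0.003,0,0.0026]
    - [-0.003,0,0.0026]
    - [-0.003,0,0.0026]
    - [-0.003,0,0.0026]
    - [0,0,0]
  twist:
    - [0,0,0]
    - [0,0,0]
    - [0,0,0]
    - [0,0,0]
    - [0,0,0]
    - [0,0,0]
    - [0,0,0]
    - [0,0,0]
    - [0,0,0]
    - [0,0,0]
    - [0,0,0]

```text
clock: 11.25
position: [0.4536, 0.0465, 0.0455]
tool_rot: [-3.141, 0.7, 1.779]
force: [-0.3, 0.9, 0.4]
grip_width: 0.0502
finger_force: 0.0
```

```bash
python3 st.py
```

```text
clock 11.25 q [-1.07  0.88  0.54  2.13  0.42  0.57 -0.82] station tcp [0.0028 0.0356 0.0455] force st [-0.1   0.98  0.43]
tool axes in station
 [[-0.005  1.     0.004]
 [ 0.765  0.006 -0.645]
 [-0.645 -0.    -0.765]]
```

Request:
apply_moves:
  claw: [0.05,0.05,0.05,0.05,0.05,0.05]
  xyz:
    - [-0.0015,0,0.0013]
    - [-0.0015,0,0.0013]
    - [-0.0015,0,0.0013]
    - [-0.0015,0,0.0013]
    - [-0.0015,0,0.0013]
    - [-0.0015,0,0.0013]
  twist:
    - [0,0,0]
    - [0,0,0]
    - [0,0,0]
    - [0,0,0]
    - [0,0,0]
    - [0,0,0]

```text
clock: 11.85
position: [0.4561, 0.0354, 0.0453]
tool_rot: [3.142, 0.7, 1.78]
force: [-1.8, 1.7, 2.4]
grip_width: 0.0498
finger_force: 1.0
```

Request:
apply_moves:
  claw: [0.05,0.05,0.05,0.05]
  xyz:
    - [-0.0015,0,0.0013]
    - [-0.0015,0,0.0013]
    - [-0.0015,0,0.0013]
    - [0,0,0]
  twist:
    - [0,0,0]
    - [0,0,0]
    - [0,0,0]
    - [0,0,0]

```text
clock: 12.25
position: [0.4574, 0.0294, 0.0453]
tool_rot: [-3.142, 0.7, 1.779]
force: [0.8, -0.4, 0.4]
grip_width: 0.05
finger_force: 0.0
```

Request:
apply_moves:
  claw: [0.05,0.05,0.05,0.05]
  xyz:
    - [-0.0015,0,0.0013]
    - [-0.0015,0,0.0013]
    - [-0.0015,0,0.0013]
    - [0,0,0]
  twist:
    - [0,0,0]
    - [0,0,0]
    - [0,0,0]
    - [0,0,0]

```text
clock: 12.65
position: [0.4586, 0.0239, 0.0451]
tool_rot: [3.141, 0.7, 1.78]
force: [-1.3, 3.9, 2.6]
grip_width: 0.0497
finger_force: 2.0
```

Request:
apply_moves:
  claw: [0.05,0.05,0.05]
  xyz:
    - [-0.0015,0,0.0013]
    - [-0.0015,0,0.0013]
    - [0,0,0]
  twist:
    - [0,0,0]
    - [0,0,0]
    - [0,0,0]

```text
clock: 12.95
position: [0.4595, 0.0203, 0.045]
tool_rot: [3.141, 0.699, 1.78]
force: [-3.1, 7.6, 3.6]
grip_width: 0.0502
finger_force: 3.5
```

Request:
apply_moves:
  claw: [0.05,0.05,0.05,0.05]
  xyz:
    - [-0.0008,0,0.0006]
    - [-0.0008,0,0.0006]
    - [0,0,0]
    - [0,0,0]
  twist:
    - [0,0,0]
    - [0,0,0]
    - [0,0,0]
    - [0,0,0]

```text
clock: 13.35
position: [0.4599, 0.0186, 0.045]
tool_rot: [3.141, 0.699, 1.78]
force: [-3.9, 6.9, 3.8]
grip_width: 0.0501
finger_force: 4.2
```

```bash
python3 st.py
python3 - <<'E'
from workcell import bot
import cv2
a=bot.grab_frame('top')['img'][220:310,325:425,::-1];b=bot.grab_frame('side')['img'][210:300,250:350,::-1]
cv2.imwrite('pics/c4.png',cv2.resize(cv2.hconcat([a,b]),None,fx=4,fy=4,interpolation=cv2.INTER_CUBIC))
E
```

```text
clock 13.35 q [-1.03  0.88  0.56  2.15  0.45  0.52 -0.81] station tcp [0.0034 0.0071 0.045 ] force st [-2.44  7.56  3.76]
tool axes in station
 [[-0.005  1.     0.005]
 [ 0.765  0.007 -0.643]
 [-0.643  0.    -0.765]]
```

View pics/c4.png

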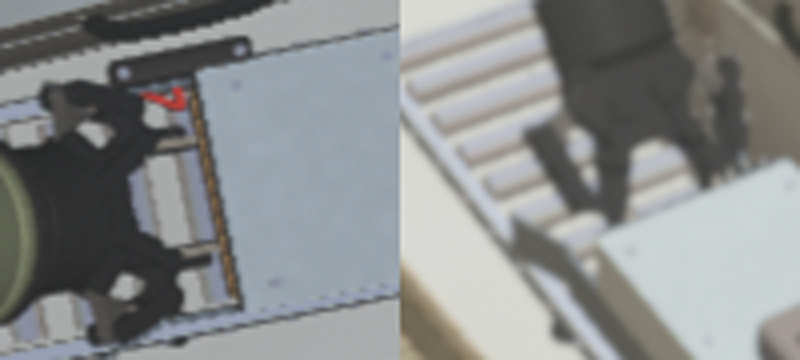

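The red catch at (170,100) shows fully out behind the carton's rear edge, and the push force is about 8 N, which fits. I'll back off and check that it holds.

Request:
apply_moves:
  claw: [0.05,0.05,0.05,0.05,0.05,0.05,0.05,0.05,0.05,0.05,0.05,0.05,0.05]
  xyz:
    - [0.0015,0,-0.0013]
    - [0.0015,0,-0.0013]
    - [0.003,0,-0.0026]
    - [0.0076,0,-0.0064]
    - [0.0153,0,-0.0129]
    - [0.0153,0,-0.0129]
    - [0.0153,0,-0.0129]
    - [0,0,-0.02]
    - [0,0,-0.03]
    - [0,0,-0.03]
    - [0,0,-0.03]
    - [0,0,0]
    - [0,0,0]
  twist:
    - [0,0,0]
    - [0,0,0]
    - [0,0,0]
    - [0,0,0]
    - [0,0,0]
    - [0,0,0]
    - [0,0,0]
    - [0,0,0]
    - [0,0,0]
    - [0,0,0]
    - [0,0,0]
    - [0,0,0]
    - [0,0,0]

```text
clock: 14.75
position: [0.4288, 0.1641, 0.1295]
tool_rot: [3.141, 0.699, 1.78]
force: [0.4, 0.6, -0.6]
grip_width: 0.0497
finger_force: 0.0
```

```bash
python3 st.py
python3 - <<'E'
from workcell import bot
import cv2
a=bot.grab_frame('top')['img'][220:310,325:425,::-1];b=bot.grab_frame('side')['img'][210:300,250:350,::-1]
cv2.imwrite('pics/c5.png',cv2.resize(cv2.hconcat([a,b]),None,fx=4,fy=4,interpolation=cv2.INTER_CUBIC))
E
```

```text
clock 14.75 q [-1.23  0.72  0.5   1.99  0.32  0.93 -0.81] station tcp [0.0021 0.1559 0.1295] force st [ 0.54  0.46 -0.57]
tool axes in station
 [[-0.005  1.     0.005]
 [ 0.765  0.007 -0.644]
 [-0.644  0.    -0.765]]
```

View pics/c5.png

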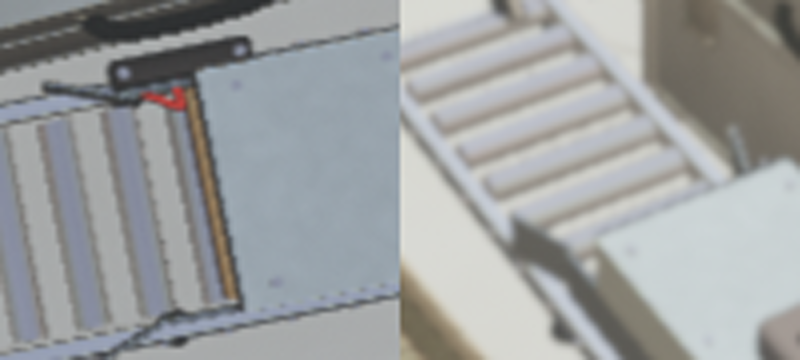

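The carton's rear edge stayed at the mouth (about x=195–235). It moved back only about 1 mm against the square face of the catch, which is fully out at (175,100), and the gripper is clear.

```bash
python3 -c "
from workcell import bot
print(bot.job_done())"
```

```text
the job is handed in; nothing more can be done
None
```

The carton is in the bay, held against the buffer by the sprung-out catch as far as the last pictures show; the gripper is clear and the job was handed in at about 15 s, with no verdict returned.

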